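# Close the sample chamber and start the measurement

### The arm

A 6-joint arm with a two-finger parallel gripper is mounted at the origin on the work surface. World frame = base frame: x ahead of the robot, y to its left, z up, the work surface at z = 0. Lengths are in mm, angles in rad, forces in N, time in s.
With the tool pointing down it reaches from about 350 to 725 mm from the base axis. Payload 6 kg.
Tool frame: the origin (TCP) lies midway between the tips of the shut fingers; the grasp point (between the pads) lies 19 mm behind it (arm.grip_point_offset is the z of the grasp point in the tool frame, in mm); z points along the fingers, y is the line along which they close (so a half turn about z gives the same grasp; the last joint's range is limited). The gripper opens to 85 mm and grips with 20 to 120 N. Pads are 22 mm wide; open, the fingers measure 114 mm over their backs; the gripper's body (76 mm by 85 mm) begins 54 mm behind the grasp point. The pads swing forward as they close: fully open they stand 13 mm farther back than shut.
Start: joints at [1.676, 0.04, 0.085, 0, -1.615, -0.334], TCP at [136.06, 584.344, 206.461] pointing down, gripper open.
Joint ranges: [-2.56, 2.56], [-1.29, 2.01], [-1.08, 1.49], [-3.29, 1.98], [-2.81, -0.18], [-2.99, 2.99]. Speed limits (rad/s): [2.57, 2.57, 3.01, 3.14, 3.14, 3.14].

### API

Orientations are given as a unit quaternion [w, x, y, z].
In Python, from rig import arm gives the robot as it stands.
- The arm moves only by the tool send_rows, never from a script. Its argument "series" is a list of rows, each an object with "delta_pos": the shift along the tool's x, y, z normalised to -1 to 1, where 1 is 0.025 m, a list of three; "rot": the turn, a rotation vector about the tool's x, y, z normalised to -1 to 1, where 1 is 6 degrees, a list of three. A call has exactly 10 rows; each row shifts and turns the commanded pose from where the row before left it, along the tool's axes as they then stand; what a row does not reach is not made up. A row lasts 1/10 s, in which the tool goes at most 50 mm and 8.59 degrees, less where a joint would pass 70% of its speed; a pose out of reach is approached as far as the arm can. A call with a number of a shift or a turn outside -1 to 1 is refused whole. A call with a gripper value outside its range is refused whole. "claw" is the closure in counts, from 0 (fully open) to 255 (shut), set as the call begins (left out, the last holds). The fingers move at their own pace and stop on an object; "newtons" is the grip in N (left out, the last holds). Time passes only in rows, so rows that do not move let the fingers close, or fill a call up. It gives the time, the measured TCP pose, the force, the opening and the grip force at its end, in the units of the state.
- arm.read_state(): the state, without advancing time (a new reading comes with each control period).
- arm.camera(name): name is "scene" or "top"; returns a dict with "frame" (400x640x3 uint8, red, green, blue), "intrinsics" (3x3 intrinsics, pixels), "xyz" and "orientation" of the camera in the world. Camera axes: x right, y down, z forward; pixel columns grow to the right and rows downward; lengths in mm; the calibration is good to about 2 mm. A picture is of the moment at which its call begins. There is no depth.
- arm.close_job(): hands the job in; it is judged then, once.
The state is a dict: "clock": time; "q": joint angles; "qvel": joint speeds; "effort": joint torques, N m; "tcp_pos": TCP position; "tcp_rot": TCP orientation; "wrist_force": force on the tool from outside, world axes, zero at the start; "wrist_torque": the same for the moment, N m; "width": finger opening in mm; "grip_force": force on a finger pad.
Only numpy, scipy, OpenCV 4.12 (cv2) and the standard library are available. Lean on these libraries where they do the work, as an engineer would, in place of code of your own. Each camera call takes 0.05 s, during which the arm holds its last target. There are 200 camera calls.

### The job

A sample is already loaded in the white particle-size analyser: push its raised dark chamber lid fully shut with the fingertips, then press the green start button all the way down and let it go. Nothing is to be grasped or lifted: do not lift the lid further open, do not press start before the lid is shut, leave the red stop button alone, and leave the cuvette in the chamber, the vial, the brown bottle and the mouse where they are.

Things in the scene. Friction and masses are not known exactly. Their poses are not given: they have to be found in the camera images.
- analyser: White analyser fixed on the bench, 310 mm (own x) by 540 mm (own y). Origin on the bench under the chamber's centre; own z up. Low flat deck, 112 mm high, from own y -200 to +140 mm; optics hump, 213 mm high, from y +140 to +340. The chamber is a black recess in the deck (120 x 125 mm, its floor 90 mm above the bench), covered by the lid when shut.
- lid (a joint): Lid angle, rad: 0 = shut, flat on the deck; grows as it opens (1.57 = upright). It starts part way up, sloping up from the hinge towards the analyser's -y, its outer face looking up and to the analyser's +y. The hinge has friction: the lid stays where it is left, does not fall shut, and moves at 2 to 4 N near the free edge.
- lid_hinge (a point): Point on the lid's hinge axis (which runs along the analyser's x, at its y = +70 mm, 117 mm above the bench), midway along the lid. The lid is a flat dark grey plate, 140 mm along the hinge, 140 mm from hinge to free edge, 15 mm thick. This frame turns with it: the plate runs along own -y, its outer face 11 mm along own +z from the axis.
- lid_edge (a point): Middle of the lid's free edge on the outer face (140 mm along the lid's own -y from the hinge axis, 11 mm along its +z). An orange stripe runs beside it on the outer face. Shut, it lies at the analyser's y = -70 mm, 128 mm above the bench.
- start_top (a point): Centre of the top of the round green start button (28 mm across, in a black housing) on the deck, at the analyser's own x = -100, y = -150 mm. It moves down with the button.
- start (a joint): Travel of the green start button, m: 0 = up, 0.006 = fully down. It springs back; fully down takes about 5 N.
- stop_top (a point): Centre of the top of the round red stop button, same make, 70 mm beside the green one along the analyser's +x. Not to be pressed.
- stop (a joint): Travel of the red stop button, m: 0 = up, 0.006 = fully down.
- cuvette: Clear square cuvette with a blue cap, 12 x 12 x 45 mm, loose in the holder hole in the middle of the chamber, standing out 10 mm from the chamber floor, below the shut lid. Origin at the centre of its underside, which is 55 mm above the bench and straight above the analyser's origin.
- vial: Small glass vial with white cap, 26 mm across, 50 mm tall, standing loose on the analyser's deck beyond the red button. Origin at the centre of its underside.
- reagent: Brown bottle with white cap, 56 mm across, 85 mm tall, standing loose on the bench. Origin at the centre of its underside.
- mouse: Black computer mouse, 100 x 56 x 34 mm, loose on a blue pad on the bench. Origin at the centre of its underside.
Not all that is in view belongs to the job. There is more than one size of the reagent; the job needs the smallest.

How it is judged:
By the outcome, as a careful person would: the job done as asked, in the order asked, and still so for the second after the job is handed in, with the robot touching nothing.
It also fails if it takes over 42 s, if anything falls off the work surface, if the arm or the gripper's body presses on something with over 40 N, if the wrist force passes 120 N, or if a joint passes its speed limit or range.

## Working session

There is one attempt and no reset: what is moved stays moved. The work goes in short steps, Python scripts to look and compute and a tool call to move; the robot and the scene stay as the last step left them, time stands still between calls to the robot, and variables do not carry over. Pictures are saved under pics/ and viewed, at most 10 in all, crops included, and the job is handed in when it is done.

Besides the shell and the picture viewer there is one more tool, called after "Emit:" as a command line: name --argument value ..., lists and objects as JSON in quotes. send_rows: Moves the arm, as the interface text tells. Its arguments: {"type":"object","properties":{"series":{"type":"array"},"claw":{"type":"number"},"newtons":{"type":"number"}},"required":["series"]}

```bash
mkdir -p pics
cat > h.py <<'E'
import numpy as np, cv2
from scipy.spatial.transform import Rotation as R
from rig import arm
def rot(q): return R.from_quat([q[1],q[2],q[3],q[0]])
def snap(n,f):
    c=arm.camera(n); cv2.imwrite('pics/'+f,c['frame'][:,:,::-1]); return c
def ray(c,u,v):
    d=rot(c['orientation']).apply(np.linalg.inv(c['intrinsics'])@[u,v,1]); return np.array(c['xyz']),d
def onz(c,u,v,z):
    o,d=ray(c,u,v); return o+d*(z-o[2])/d[2]
def proj(c,p):
    q=np.array(c['intrinsics'])@rot(c['orientation']).inv().apply(np.array(p)-c['xyz']); return q[:2]/q[2]
E
python3 - <<'E'
from h import *
import pickle
cs={n:snap(n,n+'1.png') for n in('scene','top')}
pickle.dump(cs,open('c.pkl','wb'))
for n,c in cs.items():
    print(n,c['xyz'],c['orientation'])
    hsv=cv2.cvtColor(c['frame'],cv2.COLOR_RGB2HSV)
    for k,lo,hi in(('green',(45,100,50),(85,255,255)),('red',(0,150,80),(5,255,255)),('orange',(8,150,120),(22,255,255))):
        m=cv2.inRange(hsv,lo,hi);N,_,s,ce=cv2.connectedComponentsWithStats(m)
        print(k,[(s[i].tolist(),ce[i].round(1).tolist()) for i in range(1,N) if s[i,4]>20])
print(arm.read_state())
E
```

```text
scene [1322.88006031  -98.63194217  678.11033052] [-0.32525017  0.61335365  0.62736748 -0.35273171]
green [([347, 209, 12, 9, 82], [352.4, 212.7])]
red [([345, 224, 12, 10, 92], [350.5, 228.8])]
orange [([256, 169, 20, 10, 144], [265.3, 173.5]), ([262, 192, 16, 9, 97], [269.4, 196.2]), ([291, 195, 23, 12, 194], [302.0, 200.4]), ([411, 195, 7, 28, 105], [413.8, 208.6])]
top [ 325.73827566 -172.90719259 1337.99471212] [ 0.04557198 -0.70179555  0.70963953 -0.04263726]
green [([276, 179, 10, 10, 81], [280.5, 183.8])]
red [([278, 153, 11, 10, 81], [282.7, 157.9])]
orange [([224, 116, 6, 39, 97], [226.4, 134.7])]
{'clock': 0.1, 'q': array([ 1.67571896e+00,  4.07621674e-02,  8.38613091e-02, -4.08225286e-04,
       -1.61550961e+00, -3.33690283e-01]), 'qvel': array([-0.00086056,  0.00046555,  0.00287915,  0.00182101,  0.0012337 ,
       -0.00013558]), 'effort': array([-5.01655246e-03, -3.69348121e+01,  3.48284090e+01,  6.95177749e+00,
       -4.50753476e-03, -3.92560906e-06]), 'tcp_pos': array([135.92977879, 584.03563384, 205.54570153]), 'tcp_rot': array([ 8.32104561e-04,  9.93465978e-01, -1.14125624e-01, -2.34509883e-05]), 'wrist_force': array([ 0.45937014,  0.66099235, -0.45130539]), 'wrist_torque': array([-0.01606982, -0.03400207,  0.00411997]), 'grip_force': 0.0, 'width': 85.22481308436434}
```

View pics/scene1.png

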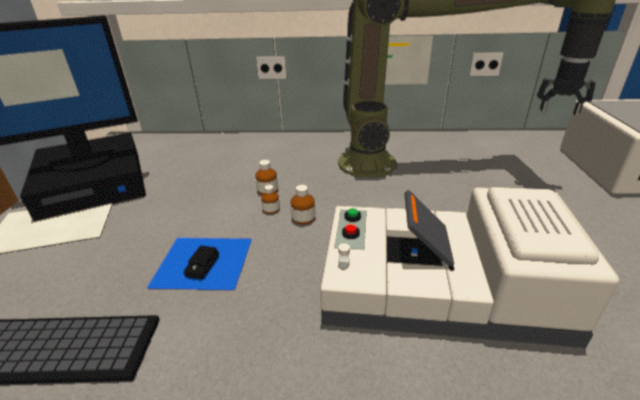

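View pics/top1.png

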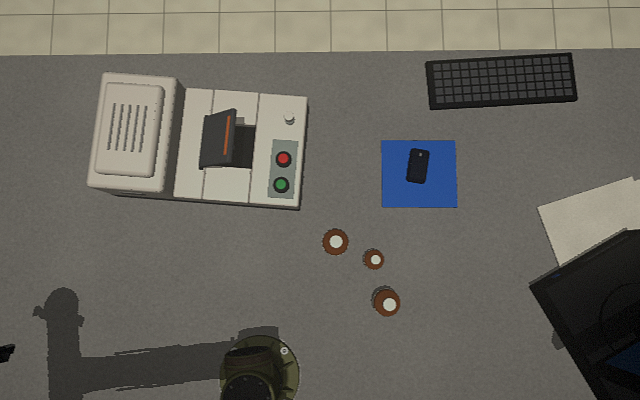

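The scene view shows the analyser with its lid raised (orange stripe at 414,209), green button (352,213), red button (350,229) and vial (344,255). The top view shows green at (280,184), red at (283,158) and the stripe at (226,135). The analyser's own axes lie roughly along the world's.

```bash
cat >> h.py <<'E'
def tri(a,pa,b,pb):
    o1,d1=ray(a,*pa);o2,d2=ray(b,*pb)
    s=np.linalg.lstsq(np.c_[d1,-d2],o2-o1,rcond=None)[0]
    return (o1+s[0]*d1+o2+s[1]*d2)/2, np.linalg.norm(o1+s[0]*d1-o2-s[1]*d2)
E
python3 - <<'E'
from h import *
import pickle
cs=pickle.load(open('c.pkl','rb'));S,T=cs['scene'],cs['top']
for n,a,b in(('g',(352.4,212.7),(280.5,183.8)),('r',(350.5,228.8),(282.7,157.9)),('str',(413.8,208.6),(226.4,134.7))):
    print(n,*tri(S,a,T,b))
g=tri(S,(352.4,212.7),T,(280.5,183.8))[0];r=tri(S,(350.5,228.8),T,(282.7,157.9))[0]
z=(g[2]+r[2])/2
g2=onz(T,280.5,183.8,z);r2=onz(T,282.7,157.9,z);print(g2,r2,np.linalg.norm(g2-r2))
# deck corners in the top view: image (308,97),(299,209) at z=112
p=onz(T,308,97,112);q=onz(T,299,209,112);print('deck',p,q,np.linalg.norm(p-q))
for ex in (r2-g2,p-q):
    ex=ex[:2]/np.linalg.norm(ex[:2]);ey=np.array([-ex[1],ex[0]])
    o=(g2[:2]+r2[:2])/2+65*ex+150*ey
    s=tri(S,(413.8,208.6),T,(226.4,134.7))[0]
    print('yaw',np.arctan2(ex[1],ex[0]),'org',o,'stripe own',(s[:2]-o)@ex,(s[:2]-o)@ey,s[2])
for n,c,ro in(('s',S,(390,180,470,275)),('t',T,(190,95,310,205))):
    x0,y0,x1,y1=ro;k=c['frame'][y0:y1,x0:x1,::-1]
    cv2.imwrite(f'pics/z{n}.png',cv2.resize(k,None,fx=5,fy=5,interpolation=cv2.INTER_CUBIC))
E
```

```text
g [520.8953272  -70.00118974 128.47799567] 1.014426869559063
r [590.7177238  -76.17022743 129.85315249] 1.2513958176668438
str [632.63215729  57.8516233  215.80894449] 0.9434829102264756
[520.78037228 -69.55103079 129.16557408] [590.86240925 -75.4873135  129.16557408] 70.33300333243336
deck [ 765.10952604 -144.15466967  112.        ] [ 454.7255079  -117.55272641  112.        ] 311.52191271428194
yaw -0.08450305334794422 org [633.24983191  71.45942523] stripe own 0.5330621739036494 -13.611379063666798 215.80894448647587
yaw -0.0854976140306739 org [633.39298904  71.38234675] stripe own 0.3973830252684337 -13.546269921816197 215.80894448647587
```

View pics/zt.png

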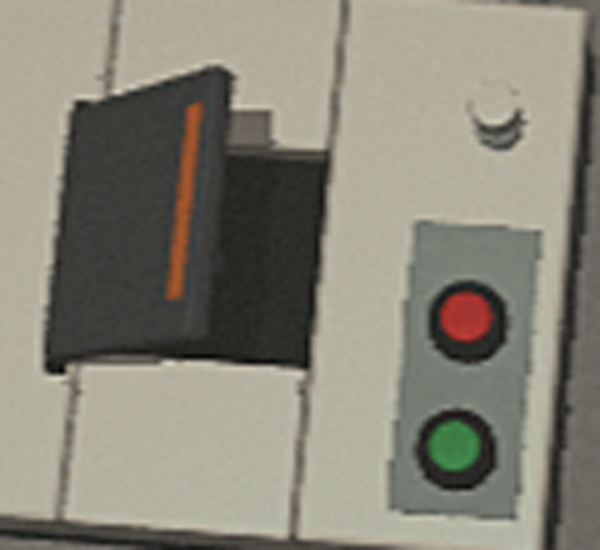

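Emit:
send_rows --series '[{"delta_pos": [0, 0, -1], "rot": [0, 0, -0.7]}, {"delta_pos": [0, 0, -1], "rot": [0, 0, -0.7]}, {"delta_pos": [0, 0, -1], "rot": [0, 0, 0]}, {"delta_pos": [0, 0, -1], "rot": [0, 0, 0]}, {"delta_pos": [0.98, 0.87, 0], "rot": [0, 0, 0]}, {"delta_pos": [0.98, 0.87, 0], "rot": [0, 0, 0]}, {"delta_pos": [0.98, 0.87, 0], "rot": [0, 0, 0]}, {"delta_pos": [0.98, 0.87, 0], "rot": [0, 0, 0]}, {"delta_pos": [0.98, 0.87, 0], "rot": [0, 0, 0]}, {"delta_pos": [0.98, 0.87, 0], "rot": [0, 0, 0]}]' --claw 255

```text
clock: 1.1
tcp_pos: [272.5, 441.1, 306.1]
tcp_rot: [0.0, 0.999, -0.041, -0.0]
wrist_force: [0.2, -0.9, -0.6]
width: -0.2
grip_force: 0.0
```

Emit:
send_rows --series '[{"delta_pos": [0.98, 0.87, 0], "rot": [0, 0, 0]}, {"delta_pos": [0.98, 0.87, 0], "rot": [0, 0, 0]}, {"delta_pos": [0.98, 0.87, 0], "rot": [0, 0, 0]}, {"delta_pos": [0.98, 0.87, 0], "rot": [0, 0, 0]}, {"delta_pos": [0.98, 0.87, 0], "rot": [0, 0, 0]}, {"delta_pos": [0.98, 0.87, 0], "rot": [0, 0, 0]}, {"delta_pos": [0.98, 0.87, 0], "rot": [0, 0, 0]}, {"delta_pos": [0.98, 0.87, 0], "rot": [0, 0, 0]}, {"delta_pos": [0.98, 0.87, 0], "rot": [0, 0, 0]}, {"delta_pos": [0.98, 0.87, 0], "rot": [0, 0, 0]}]'

```text
clock: 2.1
tcp_pos: [498.8, 204.2, 306.1]
tcp_rot: [0.0, 0.999, -0.041, -0.0]
wrist_force: [-0.0, -0.2, 0.8]
width: 0.2
grip_force: 0.0
```

Emit:
send_rows --series '[{"delta_pos": [0.98, 0.87, 0], "rot": [0, 0, 0]}, {"delta_pos": [0.98, 0.87, 0], "rot": [0, 0, 0]}, {"delta_pos": [0.98, 0.87, 0], "rot": [0, 0, 0]}, {"delta_pos": [0.98, 0.87, 0], "rot": [0, 0, 0]}, {"delta_pos": [0.98, 0.87, 0], "rot": [0, 0, 0]}, {"delta_pos": [0.98, 0.87, 0], "rot": [0, 0, 0]}, {"delta_pos": [0, 0, 0], "rot": [0, 0, 0]}, {"delta_pos": [0, 0, 0], "rot": [0, 0, 0]}, {"delta_pos": [0, 0, 0], "rot": [0, 0, 0]}, {"delta_pos": [0, 0, 0], "rot": [0, 0, 0]}]'

```text
clock: 3.1
tcp_pos: [633.5, 63.9, 307.0]
tcp_rot: [-0.0, 0.999, -0.041, 0.0]
wrist_force: [-1.1, 0.4, 0.5]
width: -0.3
grip_force: 0.0
```

```bash
cat >> h.py <<'E'
O=np.array([633.3,71.4]);A=-0.085
def own(p):
    c,s=np.cos(A),np.sin(A);d=np.array(p[:2])-O
    return np.array([c*d[0]+s*d[1],-s*d[0]+c*d[1],p[2]]).round(1)
E
python3 - <<'E'
from h import *
snap('scene','scene2.png')
s=arm.read_state();print(s['clock'],own(s['tcp_pos']),rot(s['tcp_rot']).as_matrix().round(3),s['wrist_force'],s['width'])
E
```

```text
3.15 [  0.9  -7.4 307.1] [[ 0.997 -0.081  0.001]
 [-0.081 -0.997  0.   ]
 [ 0.001 -0.    -1.   ]] [-0.22770041 -0.05447978  0.12115431] 0.23833783279055576
```

View pics/scene2.png

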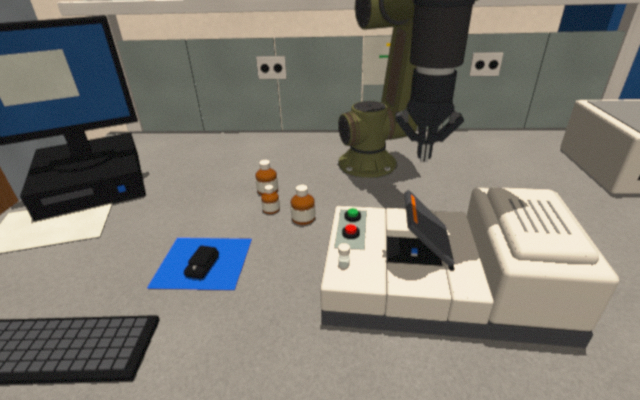

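The fingertips hang at (428,155) above the lid's outer face. I'll go down with a slight drift toward the free edge.

Emit:
send_rows --series '[{"delta_pos": [0, -0.5, 0], "rot": [0, 0, 0]}, {"delta_pos": [0, 0, 1], "rot": [0, 0, 0]}, {"delta_pos": [0, 0, 1], "rot": [0, 0, 0]}, {"delta_pos": [0, 0, 1], "rot": [0, 0, 0]}, {"delta_pos": [0, 0, 0.6], "rot": [0, 0, 0]}, {"delta_pos": [0, 0.2, 0.4], "rot": [0, 0, 0]}, {"delta_pos": [0, 0.2, 0.4], "rot": [0, 0, 0]}, {"delta_pos": [0, 0.2, 0.4], "rot": [0, 0, 0]}, {"delta_pos": [0, 0.2, 0.4], "rot": [0, 0, 0]}, {"delta_pos": [0, 0.2, 0.4], "rot": [0, 0, 0]}]'

```text
clock: 4.15
tcp_pos: [633.3, 50.2, 166.8]
tcp_rot: [-0.0, 0.999, -0.041, 0.001]
wrist_force: [-0.1, 0.2, 3.1]
width: 0.1
grip_force: 0.9
```

Run:
```python
from h import *
snap('scene','scene3.png')
s=arm.read_state();print(s['clock'],own(s['tcp_pos']),s['wrist_force'])
```

```text
4.2 [  1.  -21.7 164.4] [ 0.56360275 -0.17515129 -0.76690387]
```

View pics/scene3.png

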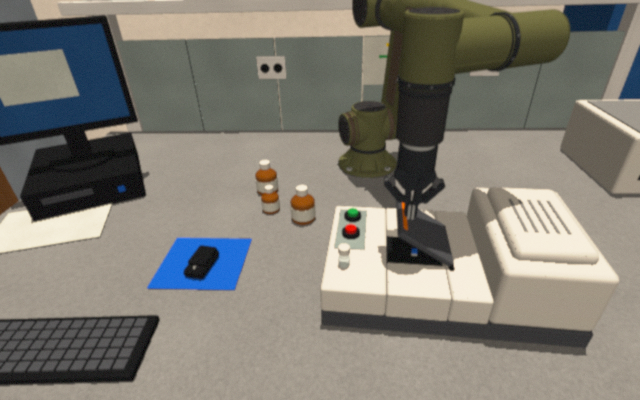

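The lid is going down under the fingertips (stripe now at 404,215). I'll carry on to the shut height of about 128 mm.

Emit:
send_rows --series '[{"delta_pos": [0, 0.2, 0.3], "rot": [0, 0, 0]}, {"delta_pos": [0, 0.2, 0.3], "rot": [0, 0, 0]}, {"delta_pos": [0, 0.2, 0.3], "rot": [0, 0, 0]}, {"delta_pos": [0, 0.2, 0.3], "rot": [0, 0, 0]}, {"delta_pos": [0, 0, 0.1], "rot": [0, 0, 0]}, {"delta_pos": [0, 0, 0.1], "rot": [0, 0, 0]}, {"delta_pos": [0, 0, 0.05], "rot": [0, 0, 0]}, {"delta_pos": [0, 0, 0.05], "rot": [0, 0, 0]}, {"delta_pos": [0, 0, 0], "rot": [0, 0, 0]}, {"delta_pos": [0, 0, 0], "rot": [0, 0, 0]}]'

```text
clock: 5.2
tcp_pos: [631.3, 31.0, 129.0]
tcp_rot: [-0.0, 0.999, -0.041, 0.0]
wrist_force: [0.6, -0.1, 0.3]
width: 0.4
grip_force: 0.2
```

Emit:
send_rows --series '[{"delta_pos": [0, 0, 0.04], "rot": [0, 0, 0]}, {"delta_pos": [0, 0, 0], "rot": [0, 0, 0]}, {"delta_pos": [0, 0, 0.04], "rot": [0, 0, 0]}, {"delta_pos": [0, 0, 0], "rot": [0, 0, 0]}, {"delta_pos": [0, 0, 0.04], "rot": [0, 0, 0]}, {"delta_pos": [0, 0, 0], "rot": [0, 0, 0]}, {"delta_pos": [0, 0, 0], "rot": [0, 0, 0]}, {"delta_pos": [0, 0, 0], "rot": [0, 0, 0]}, {"delta_pos": [0, 0, 0], "rot": [0, 0, 0]}, {"delta_pos": [0, 0, 0], "rot": [0, 0, 0]}]'

```text
clock: 6.2
tcp_pos: [631.2, 30.8, 125.9]
tcp_rot: [0.0, 0.999, -0.041, -0.0]
wrist_force: [-0.4, -0.1, -0.0]
width: 0.1
grip_force: 0.1
```

Emit:
send_rows --series '[{"delta_pos": [0, 0, 0.04], "rot": [0, 0, 0]}, {"delta_pos": [0, 0, 0], "rot": [0, 0, 0]}, {"delta_pos": [0, 0, 0.04], "rot": [0, 0, 0]}, {"delta_pos": [0, 0, 0], "rot": [0, 0, 0]}, {"delta_pos": [0, 0, 0], "rot": [0, 0, 0]}, {"delta_pos": [0, 0, 0], "rot": [0, 0, 0]}, {"delta_pos": [0, 0, 0], "rot": [0, 0, 0]}, {"delta_pos": [0, 0, 0], "rot": [0, 0, 0]}, {"delta_pos": [0, 0, 0], "rot": [0, 0, 0]}, {"delta_pos": [0, 0, 0], "rot": [0, 0, 0]}]'

```text
clock: 7.2
tcp_pos: [631.3, 30.8, 124.0]
tcp_rot: [0.0, 0.999, -0.041, -0.0]
wrist_force: [0.3, 0.8, -0.8]
width: -0.1
grip_force: 0.2
```

Run:
```python
from h import *
c=snap('scene','scene4.png')
k=c['frame'][160:290,320:500,::-1]; cv2.imwrite('pics/z4.png',cv2.resize(k,None,fx=4,fy=4,interpolation=cv2.INTER_CUBIC))
s=arm.read_state();print(s['clock'],own(s['tcp_pos']),s['wrist_force'])
def w(x,y,z):
    return [O[0]+np.cos(A)*x-np.sin(A)*y,O[1]+np.sin(A)*x+np.cos(A)*y,z]
for p in((70,-70,128),(70,-70,113),(70,70,128),(-70,-70,128)):print(p,proj(c,w(*p)),(proj(c,w(*p))-[320,160])*4)
```

```text
7.25 [  1.4 -40.6 123.9] [-0.09767871  1.33033072  0.17254394]
(70, -70, 128) [385.42783332 259.37305221] [261.71133328 397.49220882]
(70, -70, 113) [385.00313172 264.6356207 ] [260.01252689 418.5424828 ]
(70, 70, 128) [452.77168346 263.51237813] [531.08673382 414.04951252]
(-70, -70, 128) [384.73979794 221.32753594] [258.95919177 245.31014377]
```

View pics/z4.png

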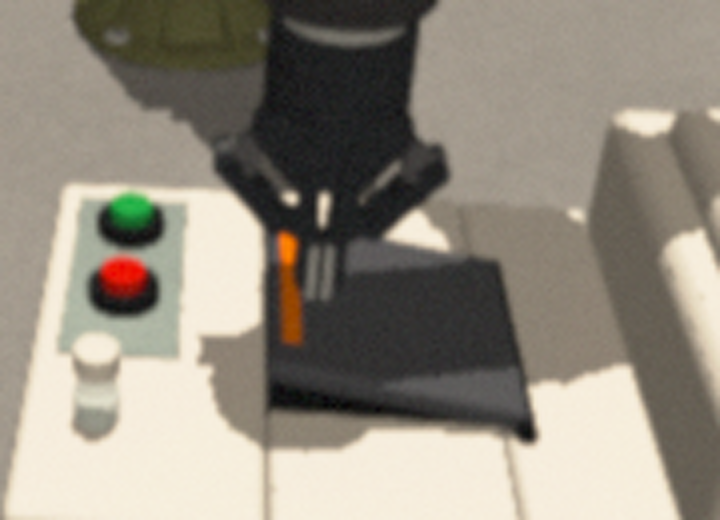

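The lid's near corner is at crop (272,383), where shut predicts (262,397), so it is still a few mm open. I'll keep pressing until the force rises.

Emit:
send_rows --series '[{"delta_pos": [0, 0, 0.08], "rot": [0, 0, 0]}, {"delta_pos": [0, 0, 0], "rot": [0, 0, 0]}, {"delta_pos": [0, 0, 0.08], "rot": [0, 0, 0]}, {"delta_pos": [0, 0, 0], "rot": [0, 0, 0]}, {"delta_pos": [0, 0, 0], "rot": [0, 0, 0]}, {"delta_pos": [0, 0, 0], "rot": [0, 0, 0]}, {"delta_pos": [0, 0, 0], "rot": [0, 0, 0]}, {"delta_pos": [0, 0, 0], "rot": [0, 0, 0]}, {"delta_pos": [0, 0, 0], "rot": [0, 0, 0]}, {"delta_pos": [0, 0, 0.08], "rot": [0, 0, 0]}]'

```text
clock: 8.25
tcp_pos: [631.5, 30.7, 118.4]
tcp_rot: [0.0, 0.999, -0.041, 0.0]
wrist_force: [-0.5, -1.1, 0.5]
width: -0.0
grip_force: 0.6
```

Run:
```python
from h import *
c=snap('scene','scene5.png')
k=c['frame'][160:290,320:500,::-1]; cv2.imwrite('pics/z5.png',cv2.resize(k,None,fx=4,fy=4,interpolation=cv2.INTER_CUBIC))
s=arm.read_state();print(s['clock'],own(s['tcp_pos']),s['wrist_force'],proj(c,s['tcp_pos']),(proj(c,s['tcp_pos'])-[320,160])*4)
```

```text
8.3 [  1.5 -40.7 117.9] [0.41956663 0.24454526 1.17734826] [397.6738896  243.66863921] [310.6955584  334.67455683]
```

View pics/z5.png

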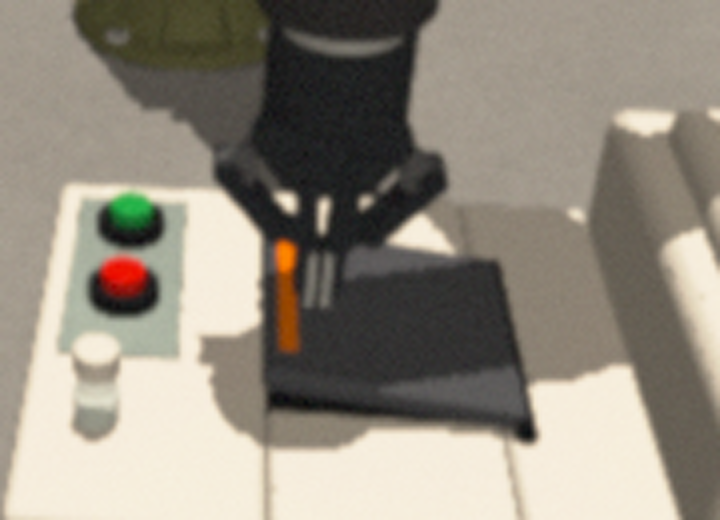

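The lid follows (corner about 388, target 397), so the true tip is about 10 mm higher than the reported TCP suggests. I'll keep on in small steps.

Emit:
send_rows --series '[{"delta_pos": [0, 0, 0.06], "rot": [0, 0, 0]}, {"delta_pos": [0, 0, 0], "rot": [0, 0, 0]}, {"delta_pos": [0, 0, 0.06], "rot": [0, 0, 0]}, {"delta_pos": [0, 0, 0], "rot": [0, 0, 0]}, {"delta_pos": [0, 0, 0.04], "rot": [0, 0, 0]}, {"delta_pos": [0, 0, 0], "rot": [0, 0, 0]}, {"delta_pos": [0, 0, 0], "rot": [0, 0, 0]}, {"delta_pos": [0, 0, 0], "rot": [0, 0, 0]}, {"delta_pos": [0, 0, 0], "rot": [0, 0, 0]}, {"delta_pos": [0, 0, 0], "rot": [0, 0, 0]}]'

```text
clock: 9.3
tcp_pos: [631.2, 30.9, 113.9]
tcp_rot: [-0.0, 0.999, -0.041, -0.0]
wrist_force: [1.1, -0.2, -0.4]
width: 0.4
grip_force: 0.1
```

Emit:
send_rows --series '[{"delta_pos": [0, 0, 0.06], "rot": [0, 0, 0]}, {"delta_pos": [0, 0, 0], "rot": [0, 0, 0]}, {"delta_pos": [0, 0, 0.04], "rot": [0, 0, 0]}, {"delta_pos": [0, 0, 0], "rot": [0, 0, 0]}, {"delta_pos": [0, 0, 0], "rot": [0, 0, 0]}, {"delta_pos": [0, 0, 0], "rot": [0, 0, 0]}, {"delta_pos": [0, 0, 0], "rot": [0, 0, 0]}, {"delta_pos": [0, 0, 0], "rot": [0, 0, 0]}, {"delta_pos": [0, 0, 0], "rot": [0, 0, 0]}, {"delta_pos": [0, 0, 0], "rot": [0, 0, 0]}]'

```text
clock: 10.3
tcp_pos: [631.3, 30.9, 111.5]
tcp_rot: [0.0, 0.999, -0.041, -0.0]
wrist_force: [-0.3, 0.0, 0.2]
width: -0.2
grip_force: 0.1
```

Run:
```python
from h import *
c=snap('scene','scene6.png')
k=c['frame'][160:290,320:500,::-1]; cv2.imwrite('pics/z6.png',cv2.resize(k,None,fx=4,fy=4,interpolation=cv2.INTER_CUBIC))
s=arm.read_state();print(s['clock'],own(s['tcp_pos']),s['wrist_force'])
```

```text
10.35 [  1.4 -40.6 111.5] [ 0.0904587  -0.14510129 -0.50590929]
```

View pics/z6.png

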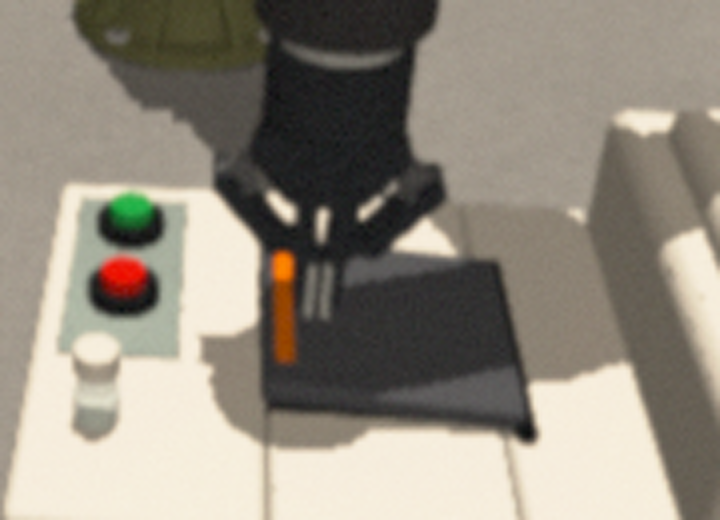

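Emit:
send_rows --series '[{"delta_pos": [0, 0, 0.04], "rot": [0, 0, 0]}, {"delta_pos": [0, 0, 0], "rot": [0, 0, 0]}, {"delta_pos": [0, 0, 0.04], "rot": [0, 0, 0]}, {"delta_pos": [0, 0, 0], "rot": [0, 0, 0]}, {"delta_pos": [0, 0, 0.04], "rot": [0, 0, 0]}, {"delta_pos": [0, 0, 0], "rot": [0, 0, 0]}, {"delta_pos": [0, 0, 0], "rot": [0, 0, 0]}, {"delta_pos": [0, 0, 0], "rot": [0, 0, 0]}, {"delta_pos": [0, 0, 0], "rot": [0, 0, 0]}, {"delta_pos": [0, 0, 0], "rot": [0, 0, 0]}]'

```text
clock: 11.35
tcp_pos: [631.3, 30.9, 108.4]
tcp_rot: [0.0, 0.999, -0.041, -0.0]
wrist_force: [0.9, -0.5, 1.0]
width: -0.2
grip_force: 0.1
```

Emit:
send_rows --series '[{"delta_pos": [0, 0, 0.04], "rot": [0, 0, 0]}, {"delta_pos": [0, 0, 0], "rot": [0, 0, 0]}, {"delta_pos": [0, 0, 0.04], "rot": [0, 0, 0]}, {"delta_pos": [0, 0, 0], "rot": [0, 0, 0]}, {"delta_pos": [0, 0, 0], "rot": [0, 0, 0]}, {"delta_pos": [0, 0, 0], "rot": [0, 0, 0]}, {"delta_pos": [0, 0, 0], "rot": [0, 0, 0]}, {"delta_pos": [0, 0, 0], "rot": [0, 0, 0]}, {"delta_pos": [0, 0, 0], "rot": [0, 0, 0]}, {"delta_pos": [0, 0, 0], "rot": [0, 0, 0]}]'

```text
clock: 12.35
tcp_pos: [631.3, 30.9, 106.4]
tcp_rot: [0.0, 0.999, -0.041, -0.0]
wrist_force: [0.7, -0.0, -0.5]
width: 0.4
grip_force: 0.0
```

Run:
```python
from h import *
c=snap('scene','scene7.png')
k=c['frame'][160:290,320:500,::-1]; cv2.imwrite('pics/z7.png',cv2.resize(k,None,fx=4,fy=4,interpolation=cv2.INTER_CUBIC))
s=arm.read_state();print(s['clock'],own(s['tcp_pos']),s['wrist_force'],s['effort'].round(2))
def w(x,y,z): return np.r_[O+R.from_euler('z',A).apply([x,y,0])[:2],z]
for f in('scene6.png','scene7.png'):
    hsv=cv2.cvtColor(cv2.imread('pics/'+f),cv2.COLOR_BGR2HSV);m=cv2.inRange(hsv[:,375:405],(8,150,80),(22,255,255))
    ys,xs=np.nonzero(m);print(f,xs.mean()+375,ys.max(),(xs[ys>240-0].mean()+375))
# stripe centre line ~129 mm from the hinge; predicted at lid angles
from math import *
for t in(0,.02,.05,.1):
    print(t,[proj(c,w(x,70-129*cos(t)+11*sin(t),117+129*sin(t)+11*cos(t))).round(1) for x in(-50,0,50)])
```

```text
12.4 [  1.4 -40.6 106.4] [ 1.24112124  0.01287364 -0.91918734] [-1.000e-02 -4.134e+01  3.446e+01  6.880e+00 -1.000e-02 -0.000e+00]
scene6.png 390.4625 250 390.7358490566038
scene7.png 390.0416666666667 252 390.10169491525426
0 [array([389.5, 226.4]), array([389.9, 239.4]), array([390.4, 253.6])]
0.02 [array([389.6, 225.5]), array([390.1, 238.5]), array([390.6, 252.7])]
0.05 [array([389.9, 224.3]), array([390.4, 237.2]), array([390.9, 251.3])]
0.1 [array([390.6, 222.1]), array([391.1, 235. ]), array([391.6, 249.1])]
```

View pics/z7.png

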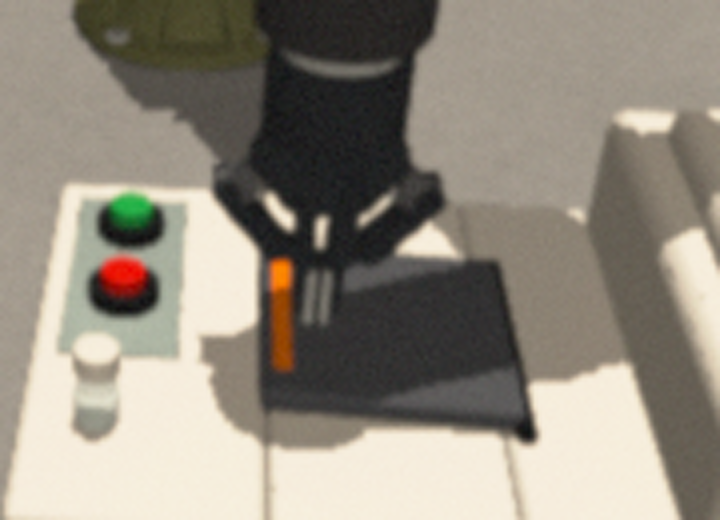

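The lid is nearly flush (stripe about 390,240, which matches 0–0.02 rad). I'll press on until it bottoms out with a clear force.

Emit:
send_rows --series '[{"delta_pos": [0, 0, 0.04], "rot": [0, 0, 0]}, {"delta_pos": [0, 0, 0], "rot": [0, 0, 0]}, {"delta_pos": [0, 0, 0.04], "rot": [0, 0, 0]}, {"delta_pos": [0, 0, 0], "rot": [0, 0, 0]}, {"delta_pos": [0, 0, 0], "rot": [0, 0, 0]}, {"delta_pos": [0, 0, 0], "rot": [0, 0, 0]}, {"delta_pos": [0, 0, 0], "rot": [0, 0, 0]}, {"delta_pos": [0, 0, 0], "rot": [0, 0, 0]}, {"delta_pos": [0, 0, 0], "rot": [0, 0, 0]}, {"delta_pos": [0, 0, 0], "rot": [0, 0, 0]}]'

```text
clock: 13.4
tcp_pos: [631.3, 30.9, 104.5]
tcp_rot: [0.0, 0.999, -0.041, 0.0]
wrist_force: [-0.0, -0.2, 0.1]
width: -0.0
grip_force: 0.1
```

Emit:
send_rows --series '[{"delta_pos": [0, 0, 0.02], "rot": [0, 0, 0]}, {"delta_pos": [0, 0, 0.01], "rot": [0, 0, 0]}, {"delta_pos": [0, 0, 0.01], "rot": [0, 0, 0]}, {"delta_pos": [0, 0, 0.01], "rot": [0, 0, 0]}, {"delta_pos": [0, 0, 0.01], "rot": [0, 0, 0]}, {"delta_pos": [0, 0, 0.01], "rot": [0, 0, 0]}, {"delta_pos": [0, 0, 0.01], "rot": [0, 0, 0]}, {"delta_pos": [0, 0, 0.01], "rot": [0, 0, 0]}, {"delta_pos": [0, 0, 0.01], "rot": [0, 0, 0]}, {"delta_pos": [0, 0, 0.01], "rot": [0, 0, 0]}]'

```text
clock: 14.4
tcp_pos: [631.4, 30.8, 103.3]
tcp_rot: [0.0, 0.999, -0.041, 0.001]
wrist_force: [-4.8, 0.3, 8.8]
width: 0.2
grip_force: 4.4
```

Run:
```python
from h import *
c=snap('scene','scene8.png')
s=arm.read_state();print(s['clock'],own(s['tcp_pos']),s['wrist_force'],s['effort'].round(2))
for f in('scene5.png','scene6.png','scene7.png','scene8.png'):
    im=cv2.imread('pics/'+f);hsv=cv2.cvtColor(im,cv2.COLOR_BGR2HSV);x=hsv[:,380:400].astype(float)
    w=((x[...,0]>5)&(x[...,0]<25))*np.clip(x[...,1]-100,0,None)
    w[:244]=0;w[260:]=0
    prof=w.sum(1);g=im[254:268,388].mean(1).round(0)
    print(f,(w.sum(0)*np.arange(380,400)).sum()/w.sum(),prof[4:14].round(),g)
```

```text
14.45 [  1.5 -40.7 103.3] [-3.96985555  1.61029906  8.25280405] [ -0.37 -36.72  31.82   6.11   1.36   0.  ]
scene5.png 391.7309417040359 [0. 0. 0. 0. 0. 0. 0. 0. 0. 0.] [ 62.  55.  46.  46.  28.  15.  20.  38.  75. 107. 122. 120. 123. 123.]
scene6.png 390.7537230495666 [0. 0. 0. 0. 0. 0. 0. 0. 0. 0.] [ 52.  53.  62.  62.  55.  49.  46.  42.  76. 105. 123. 124. 124. 124.]
scene7.png 390.18720829732064 [0. 0. 0. 0. 0. 0. 0. 0. 0. 0.] [ 50.  46.  53.  58.  62.  59.  55.  61.  84. 114. 122. 123. 123. 122.]
scene8.png 389.89562699984765 [0. 0. 0. 0. 0. 0. 0. 0. 0. 0.] [ 56.  51.  48.  47.  54.  57.  57.  59.  62.  83. 108. 120. 125. 125.]
```

Force has risen to about 9 N and the stripe sits where the shut lid puts it, so the lid has bottomed. I'll give one firm press, lift straight up, and move over the green button.

Emit:
send_rows --series '[{"delta_pos": [0, 0, 0.04], "rot": [0, 0, 0]}, {"delta_pos": [0, 0, 0.02], "rot": [0, 0, 0]}, {"delta_pos": [0, 0, -0.3], "rot": [0, 0, 0]}, {"delta_pos": [0, 0, -1], "rot": [0, 0, 0]}, {"delta_pos": [0, 0, -1], "rot": [0, 0, 0]}, {"delta_pos": [-0.9, 0.9, 0], "rot": [0, 0, 0]}, {"delta_pos": [-0.9, 0.9, 0], "rot": [0, 0, 0]}, {"delta_pos": [-0.9, 0.9, 0], "rot": [0, 0, 0]}, {"delta_pos": [-0.9, 0.9, 0], "rot": [0, 0, 0]}, {"delta_pos": [-0.46, 0.85, 0], "rot": [0, 0, 0]}]'

```text
clock: 15.45
tcp_pos: [519.8, -72.3, 157.8]
tcp_rot: [-0.0, 0.999, -0.041, 0.0]
wrist_force: [0.5, 0.4, 0.0]
width: 0.3
grip_force: 0.0
```

Run:
```python
from h import *
c=snap('scene','scene9.png');t=snap('top','top9.png')
s=arm.read_state();p=s['tcp_pos'];print(s['clock'],own(p),s['wrist_force'],'tcp scene',proj(c,p),proj(c,p+[0,0,25]),'top',proj(t,p+[0,0,25]))
im=c['frame'];a=cv2.resize(im[150:280,310:490,::-1],(720,520)[:2],interpolation=cv2.INTER_CUBIC)
b=cv2.resize(t['frame'][100:210,200:310,::-1],None,fx=0.7,fy=0.7) 
cv2.imwrite('pics/z9.png',a)
hsv=cv2.cvtColor(im[:,:,::-1],cv2.COLOR_BGR2HSV);x=hsv[:,380:400].astype(float)
w=((x[...,0]>5)&(x[...,0]<25))*np.clip(x[...,1]-100,0,None);w[:215]=0;w[270:]=0
print('stripe x',(w.sum(0)*np.arange(380,400)).sum()/w.sum())
m=cv2.inRange(hsv,(8,150,80),(22,255,255))[215:270,375:405];ys,xs=np.nonzero(m);print('stripe',xs.mean()+375,ys.mean()+215)
```

```text
15.55 [-100.6 -153.7  158.2] [0.07610455 1.06103001 0.252121  ] tcp scene [351.46738869 202.65469244] [351.60261612 194.13308081] top [280.1317061  180.69983914]
stripe x 389.6399217221135
stripe 389.65384615384613 238.48076923076923
```

View pics/z9.png

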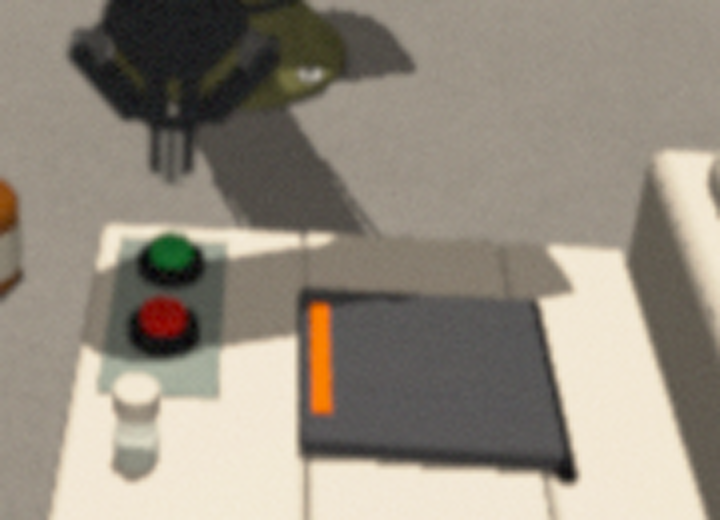

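The lid lies flat and shut. The fingertips are at crop (170,180), straight above the green button (170,250). I'll go down slowly to press it.

Emit:
send_rows --series '[{"delta_pos": [0, -0.06, 0.8], "rot": [0, 0, 0]}, {"delta_pos": [0, 0, 0.8], "rot": [0, 0, 0]}, {"delta_pos": [0, 0, 0.3], "rot": [0, 0, 0]}, {"delta_pos": [0, 0, 0.1], "rot": [0, 0, 0]}, {"delta_pos": [0, 0, 0.04], "rot": [0, 0, 0]}, {"delta_pos": [0, 0, 0.04], "rot": [0, 0, 0]}, {"delta_pos": [0, 0, 0.04], "rot": [0, 0, 0]}, {"delta_pos": [0, 0, 0.04], "rot": [0, 0, 0]}, {"delta_pos": [0, 0, 0], "rot": [0, 0, 0]}, {"delta_pos": [0, 0, 0], "rot": [0, 0, 0]}]'

```text
clock: 16.55
tcp_pos: [521.6, -70.2, 104.4]
tcp_rot: [-0.0, 0.999, -0.041, 0.001]
wrist_force: [-0.4, 2.2, 4.3]
width: 0.4
grip_force: 2.1
```

Emit:
send_rows --series '[{"delta_pos": [0, 0, 0.04], "rot": [0, 0, 0]}, {"delta_pos": [0, 0, 0.04], "rot": [0, 0, 0]}, {"delta_pos": [0, 0, 0.04], "rot": [0, 0, 0]}, {"delta_pos": [0, 0, 0], "rot": [0, 0, 0]}, {"delta_pos": [0, 0, 0], "rot": [0, 0, 0]}, {"delta_pos": [0, 0, 0], "rot": [0, 0, 0]}, {"delta_pos": [0, 0, 0], "rot": [0, 0, 0]}, {"delta_pos": [0, 0, 0], "rot": [0, 0, 0]}, {"delta_pos": [0, 0, 0], "rot": [0, 0, 0]}, {"delta_pos": [0, 0, 0], "rot": [0, 0, 0]}]'

```text
clock: 17.55
tcp_pos: [521.8, -70.2, 103.2]
tcp_rot: [0.0, 0.999, -0.041, 0.001]
wrist_force: [-4.7, 2.0, 14.0]
width: 0.1
grip_force: 6.7
```

Emit:
send_rows --series '[{"delta_pos": [0, 0, 0.04], "rot": [0, 0, 0]}, {"delta_pos": [0, 0, 0.04], "rot": [0, 0, 0]}, {"delta_pos": [0, 0, 0], "rot": [0, 0, 0]}, {"delta_pos": [0, 0, 0], "rot": [0, 0, 0]}, {"delta_pos": [0, 0, 0], "rot": [0, 0, 0]}, {"delta_pos": [0, 0, 0], "rot": [0, 0, 0]}, {"delta_pos": [0, 0, 0], "rot": [0, 0, 0]}, {"delta_pos": [0, 0, 0], "rot": [0, 0, 0]}, {"delta_pos": [0, 0, 0], "rot": [0, 0, 0]}, {"delta_pos": [0, 0, 0], "rot": [0, 0, 0]}]'

```text
clock: 18.55
tcp_pos: [521.9, -70.3, 103.0]
tcp_rot: [0.0, 0.999, -0.041, 0.002]
wrist_force: [-9.5, 5.1, 21.2]
width: -0.0
grip_force: 10.7
```

Run:
```python
from h import *
c=snap('scene','scene10.png');s=arm.read_state();print(s['clock'],own(s['tcp_pos']),s['wrist_force'])
for f in('scene9.png','scene10.png'):
    im=cv2.imread('pics/'+f);hsv=cv2.cvtColor(im,cv2.COLOR_BGR2HSV)[203:224,342:364]
    m=cv2.inRange(hsv,(45,90,30),(85,255,255));print(f,cv2.boundingRect(m),int((m>0).sum()))
    print('\n'.join(''.join('#' if v else '.' for v in r) for r in m))
    mr=cv2.inRange(cv2.cvtColor(im,cv2.COLOR_BGR2HSV)[218:240,340:362],(0,150,60),(5,255,255));print('red',cv2.boundingRect(mr))
```

```text
18.6 [ -99.  -150.7  103.1] [-8.38715469  4.92122837 21.19916932]
scene9.png (5, 6, 12, 9) 87
......................
......................
......................
......................
......................
......................
........#####.........
.......########.......
......##########......
.....############.....
.....############.....
.....############.....
.....############.....
......##########......
........######........
......................
......................
......................
......................
......................
......................
red (5, 6, 12, 10)
scene10.png (5, 9, 12, 6) 45
......................
......................
......................
......................
......................
......................
......................
......................
......................
.....##.......##......
.....###......###.....
.....###.....####.....
.....############.....
......##########......
........######........
......................
......................
......................
......................
......................
......................
red (5, 6, 12, 11)
```

Run:
```python
from h import *
c=arm.camera('scene')
g=O+R.from_euler('z',A).apply([-100,-150,0])[:2]
a=np.linspace(0,2*np.pi,60)
for z in(122,125,128,131,134,137):
    P=np.array([proj(c,[g[0]+14*np.cos(t),g[1]+14*np.sin(t),z]) for t in a]);i=P[:,0].argmin()
    print(z,'top',P[:,1].min().round(1)-203,'bottom',P[:,1].max().round(1)-203,'left row',P[i].round(1)-[342,203])
```

```text
122 top 8.699999999999989 bottom 15.0 left row [ 5.2 11.7]
125 top 7.699999999999989 bottom 14.0 left row [ 5.2 10.7]
128 top 6.800000000000011 bottom 13.0 left row [5.2 9.8]
131 top 5.800000000000011 bottom 12.0 left row [5.3 8.8]
134 top 4.800000000000011 bottom 11.0 left row [5.3 7.8]
137 top 3.8000000000000114 bottom 10.0 left row [5.3 6.8]
```

Run:
```python
from h import *
for f in('scene1.png','scene9.png','scene10.png'):
    im=cv2.imread('pics/'+f).astype(int)[206:221,345:361]
    print(f);print('\n'.join(' '.join('%4d'%v for v in r) for r in (im[...,1]-im[...,2])))
```

```text
scene1.png
 -14  -11  -10  -13  -11  -10   -8   -8   -7   -8  -10  -11  -10  -11   -9  -10
 -10  -10   -9   -7   -7   -1    6   12   11    6   -2   -9  -14  -16  -15  -16
  -9   -9   -7    0   11   33   49   59   51   38   27    9   -6   -9  -11  -10
  -8   -8    0   32   64   89  102  111  102   92   78   51   14   -7  -10   -8
   5    3   27   72  113  126  131  132  135  128  123   97   49   10   -6   -6
   4    9   49  104  127  132  132  135  134  135  134  120   86   27    3    2
   4    9   48   90  112  127  128  131  127  129  125  118   99   41    4    7
   1    6   36   72   94  107  120  118  120  113  105  103   75   37    7    1
   1    1   28   55   68   81   86   97   92   91   82   70   54   25    6    3
   4   -1   18   41   63   67   74   80   76   73   69   54   33   10   -2    3
   1   -5    4   18   37   57   55   55   55   56   51   34   16    5    2    1
  -2    6    3    6   16   13   25   27   26   20   16    7    2   -3   -2    1
   3    3    8   -2   -2   -1   -1   -1    7    6    6   -1   -4   -2   -2    2
   3    3    4    1    2    1   -2   -2    2    0
[... 1833 characters left out ...]
   21    2   -4   -1   -1   -1   12   30   34   16    2    5
   1   11   36   51   34    9    3    1   -1    5   24   48   56   29    9    2
  -3   14   29   51   41   24   19   22   19   19   39   59   61   31    9    0
  -1    3   27   50   54   51   56   55   52   48   58   59   35   12    0    2
  -1    1    5   20   38   49   60   60   58   60   52   39   22    1   -1    1
   2    2   -1    0   17   26   22   32   29   28   23   17    0   -4   -1    2
   2    1    1    2    1    4    5   11    3    5    0    7    0   -1   -2    3
   4    5    6    0    2    6    3    5    0    3    0    1    2   -4    3    6
   4    1    7    2    2    0   -4   -2    1    1    0    0    3    2   -1    4
```

The button stopped hard at 21 N (it needs about 5 N), and its green top dropped by about 5–6 mm in the image. I'll release it straight up.

Emit:
send_rows --series '[{"delta_pos": [0, 0, -0.3], "rot": [0, 0, 0]}, {"delta_pos": [0, 0, -0.5], "rot": [0, 0, 0]}, {"delta_pos": [0, 0, -1], "rot": [0, 0, 0]}, {"delta_pos": [0, 0, -1], "rot": [0, 0, 0]}, {"delta_pos": [0, 0, -1], "rot": [0, 0, 0]}, {"delta_pos": [0, 0, -1], "rot": [0, 0, 0]}, {"delta_pos": [0, 0, 0], "rot": [0, 0, 0]}, {"delta_pos": [0, 0, 0], "rot": [0, 0, 0]}, {"delta_pos": [0, 0, 0], "rot": [0, 0, 0]}, {"delta_pos": [0, 0, 0], "rot": [0, 0, 0]}]'

```text
clock: 19.65
tcp_pos: [520.6, -70.2, 217.4]
tcp_rot: [0.0, 0.999, -0.041, -0.001]
wrist_force: [0.2, -1.0, -0.9]
width: -0.0
grip_force: 0.0
```

Run:
```python
from h import *
c=snap('scene','scene11.png');s=arm.read_state();print(s['clock'],own(s['tcp_pos']),s['wrist_force'])
hs=cv2.cvtColor(c['frame'],cv2.COLOR_RGB2HSV)
for k,(lo,hi) in {'g':((45,90,30),(85,255,255)),'r':((0,150,60),(5,255,255)),'o':((8,150,80),(22,255,255))}.items():
    m=cv2.inRange(hs,lo,hi);m[:,:335]=0;m[:,400:]=0;m[:200]=0;m[270:]=0;ys,xs=np.nonzero(m);print(k,xs.mean(),ys.mean(),cv2.boundingRect(m))
a=cv2.imread('pics/scene1.png').astype(int)[240:275,335:352];b=c['frame'][240:275,335:352,::-1].astype(int);print('vial diff',abs(a-b).mean())
print(arm.close_job())
```

```text
19.7 [-100.2 -150.7  217.6] [-0.20443863  1.21991533  0.19593952]
g 352.3809523809524 213.1547619047619 (347, 209, 12, 9)
r 350.5108695652174 228.97826086956522 (345, 224, 12, 11)
o 389.64473684210526 238.72368421052633 (387, 225, 6, 29)
vial diff 6.695798319327731
the job is handed in; nothing more can be done
None
```

I pushed the lid shut, then pressed the green start button to its stop and let it spring back; the job was handed in at about 20 s without touching the stop button or the loose items.

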